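# Show which specimen goes on the light box

## Task

Show the student which specimen to view next: switch on the light box by pushing its toggle lever all the way over to the other side; then, with the fingertips about 3 cm above it and touching nothing, point straight down at the lid of the shortest of the three specimen jars for two seconds, and after that point in the same way at the middle of the light box's white panel for two seconds, and finish still pointing there with the light box left switched on. Only point: do not touch, move or lift the jars, do not point at the other two jars on the way, and leave the rest of the bench alone.

Things in the scene. Friction and masses are not known exactly. Their poses are not given: they have to be found in the camera images.
- lightbox: fixed white flat light box, 180 mm (its x) by 240 mm (its y), 40 mm high, standing level on the bench; origin at the centre of its underside. Its yaw varies by up to 0.35 rad. A white panel fills its +y part; the toggle switch stands on its -y part
- panel (a point): the middle of the light box's white square panel (140 by 140 mm), on its top surface, 41 mm above the bench; in the light box's frame at x 0, y +35 mm
- switch (a joint): angle of the toggle lever, rad: 0 = leaning 0.5 rad from upright towards the light box's -x edge (off), 1.0 = leaning 0.5 rad towards its +x edge (fully over, on; end stop). It starts at 0 to 0.25 and stays where it is left; the friction is about 1 to 2 N at the ball. Its level pivot runs along the light box's y, at x 0, y -85 mm and 62 mm above the bench
- switch_tip (a point): the centre of the black ball (26 mm in diameter) at the end of the toggle lever, 60 mm from the pivot, on a steel rod 10 mm thick; about 115 mm above the bench when leaning to either side, 122 mm when upright. Below it is a fixed grey block, 70 mm (x) by 50 mm (y), its top 65 mm above the bench (a 30 mm long steel boss of 13 mm radius round the pivot rises to 75 mm)
- jar_short: loose closed specimen jar of clear glass with a paper label and a white screw lid, 60 mm tall, 54 mm in diameter (lid 48 mm); the shortest of the three: the one to point at; origin at the centre of its underside, z up, it stands on the bench
- jar_short_lid (a point): the centre of the top of the shortest jar's lid, 60 mm above the bench
- jar_medium: loose closed specimen jar of clear glass with a paper label and a white screw lid, 90 mm tall, 54 mm in diameter (lid 48 mm); the middle one in height; origin at the centre of its underside, z up, it stands on the bench
- jar_medium_lid (a point): the centre of the top of the middle jar's lid, 90 mm above the bench
- jar_tall: loose closed specimen jar of clear glass with a paper label and a white screw lid, 120 mm tall, 54 mm in diameter (lid 48 mm); the tallest; origin at the centre of its underside, z up, it stands on the bench
- jar_tall_lid (a point): the centre of the top of the tallest jar's lid, 120 mm above the bench
- beaker: bystander: loose open glass cup, 90 mm tall, 70 mm across the rim, narrower at the foot; origin at the centre of its underside
- slide_box: bystander: loose closed wooden slide box, 60 mm (x) by 90 mm (y), 34.5 mm high; origin at the centre of its underside
- petri_dish: bystander: loose closed flat glass dish, 90 mm in diameter, 16.5 mm high; origin at the centre of its underside
Mind the look-alikes: they are no part of the job. What is shaped like the jar_short but green is not meant.

How it is judged:
On the way, in this order (a step that is already met when the one before it is completed fails the run):
1. the toggle lever is pushed fully over (above 0.85 rad) (value of joint switch above 0.85 rad), for 0.2 s.
2. the fingertips point at the lid of the shortest jar from just above, for 1.5 s (value of joint switch above 0.85 rad and horizontal distance between the grasp point and jar_short_lid below 0.03 m and z of the grasp point in the frame of jar_short_lid between 0.02 and 0.08 m), for 1.5 s.
3. the fingertips point at the middle of the white panel from just above, for 1.5 s (value of joint switch above 0.85 rad and horizontal distance between the grasp point and panel below 0.035 m and z of the grasp point in the frame of panel between 0.02 and 0.08 m), for 1.5 s.
At the end, for the whole second after the job is handed in: The lever is fully over (above 0.85 rad); the grasp point is still within 35 mm, horizontally, of the panel's middle and 20 to 80 mm above it (fingertips about 1 to 60 mm), touching nothing; the jars stand upright within 10 mm of where they were, the bystanders within 20 mm (all of step 3 and distance of each of jar_short, jar_medium, jar_tall from where it was at the start of the episode below 0.01 m and angle between each of jar_short, jar_medium, jar_tall's own z axis and vertical below 0.1 rad and distance of each of beaker, slide_box, petri_dish from where it was at the start of the episode below 0.02 m).
It fails at once if a jar is touched (contact force between any of the fingers, the arm and jar_short above 0.5 N or contact force between any of the fingers, the arm and jar_medium above 0.5 N or contact force between any of the fingers, the arm and jar_tall above 0.5 N).
It fails at once if a jar is moved, lifted or tipped (distance of any of jar_short, jar_medium, jar_tall from where it was at the start of the episode above 0.01 m or angle between any of jar_short, jar_medium, jar_tall's own z axis and vertical above 0.1 rad).
It fails at once if the robot points at one of the other two jars (grasp point within 30 mm horizontally and less than 80 mm above the lid) ((horizontal distance between the grasp point and jar_medium_lid below 0.03 m and z of the grasp point in the frame of jar_medium_lid below 0.08 m) or (horizontal distance between the grasp point and jar_tall_lid below 0.03 m and z of the grasp point in the frame of jar_tall_lid below 0.08 m)).
It fails at once if the white panel is touched (horizontal distance between the grasp point and panel below 0.07 m and contact force between any of the fingers, the arm and lightbox above 0.5 N).
It fails at once if a bystander (beaker, slide box, dish) is moved more than 20 mm (distance of any of beaker, slide_box, petri_dish from where it was at the start of the episode above 0.02 m).
It also fails if it takes over 58 s, if anything falls off the work surface, if the arm or the gripper's body presses on something with over 40 N, if the wrist force passes 120 N, or if a joint passes its speed limit or range.

## Robot

A 7-joint arm with a two-finger parallel gripper is mounted at the origin on the work surface. World frame = base frame: x ahead of the robot, y to its left, z up, the work surface at z = 0. Lengths are in m, angles in rad, forces in N, time in s.
With the tool pointing down it reaches from about 0.4 to 0.9 m from the base axis. Payload 5.5 kg.
Tool frame: the origin (TCP) lies at the very end of the fingers, on their centre line; the grasp point (between the pads) lies 19 mm behind it; z points along the fingers, y is the line along which they close (so a half turn about z gives the same grasp; the last joint's range is limited). The gripper opens to 85 mm and grips with 20 to 120 N. Pads are 22 mm wide; open, the fingers measure 114 mm over their backs; the gripper's body (76 mm by 85 mm) begins 54 mm behind the grasp point. The pads swing forward as they close: fully open they stand 13 mm farther back than shut.
Start: joints at [1.421, 0.501, -0.427, 1.55, 0.221, 1.138, -0.21], TCP at [0.261, -0.595, 0.231] pointing down, gripper open.
Joint ranges: [-2.88, 2.88], [-0.31, 2.03], [-1.54, 1.56], [0.2, 2.42], [-1.41, 4.55], [0.19, 2.02], [-2.57, 2.57]. Speed limits (rad/s): [2.57, 2.57, 3.14, 3.14, 3.14, 3.14, 3.14].

## Interface

Orientations are given as [roll, pitch, yaw] about the fixed x, y, z axes, in that order (R = Rz(yaw) Ry(pitch) Rx(roll)).
In Python, from station import r gives the robot as it stands.
- The arm moves only by the shell command python3 -m jog 'ROWS' [FORCE]. ROWS is JSON, a list that holds one entry, the list of rows, each a list of 7 numbers: the opening, from 0 (shut) to 1 (fully open), then the shift along the tool's x, y, z normalised to -1 to 1, where 1 is 0.05 m, then the turn, a rotation vector about the tool's x, y, z normalised to -1 to 1, where 1 is 4 degrees. A call has 1 to 8 rows; each row shifts and turns the commanded pose from where the row before left it, along the tool's axes as they then stand; what a row does not reach is not made up. A row lasts 1/10 s, in which the tool goes at most 50 mm and 8.59 degrees, less where a joint would pass 70% of its speed; a pose out of reach is approached as far as the arm can. A call with a number of a shift or a turn outside -1 to 1 is refused whole. A call with a gripper value outside its range is refused whole. The fingers move at their own pace and stop on an object; FORCE is the grip in N (left out, the last holds). Time passes only in rows, so rows that do not move let the fingers close. It gives the time, the measured TCP pose, the force, the opening and the grip force at its end, in the units of the state.
- r.read_state(): the state, without advancing time (a new reading comes with each control period).
- r.read_camera(name): name is "scene" or "side" or "wrist"; returns the picture (400x640x3 uint8, red, green, blue); there is no depth.
- r.camera_info(name): a dict with "mtx" (3x3 intrinsics, pixels), "k1" (the pictures are not rectified: a ray, as slopes to the right and down, at radius r is drawn at 1 + k1 r^2 times it, then the intrinsics apply), "camera_from_world" (4x4, takes a point from world to camera coordinates). Camera axes: x right, y down, z forward; pixel columns grow to the right and rows downward; lengths in m; the calibration is good to about 2 mm. A picture is of the moment at which its call begins: read the wrist's pose just before it. camera_info takes no time and is no camera call; for the wrist camera it gives the pose at the moment of the call.
- r.job_done(): hands the job in; it is judged then, once.
The state is a dict: "time_s": time; "joint_pos": joint angles; "joint_velocities": joint speeds; "joint_torque": joint torques, N m; "eef_pos": TCP position; "eef_rot": TCP orientation; "wrist_force": force on the tool from outside, world axes, zero at the start; "ft_torque": the same for the moment, N m; "grip_width": opening from 0.0 (shut) to 1.0 (fully open); "gripper_force": force on a finger pad.
Only numpy, scipy, OpenCV 4.12 (cv2) and the standard library are available. Lean on these libraries where they do the work, as an engineer would, in place of code of your own. Each camera call takes 0.05 s, during which the arm holds its last target. There are 200 camera calls.

## Working session

There is one attempt and no reset: what is moved stays moved. The work goes in short steps, Python scripts to look and compute and a shell command to move; the robot and the scene stay as the last step left them, time stands still between calls to the robot, and variables do not carry over. Pictures are saved under pics/ and viewed, at most 10 in all, crops included, and the job is handed in when it is done.

```bash
mkdir -p pics
cat > h.py <<'E'
import numpy as np, cv2
from station import r
def snap(n,f):
    i=r.camera_info(n); im=r.read_camera(n); cv2.imwrite(f,np.array(im)[:,:,::-1]); np.save(f+'.npy',im)
    return i
def ray(i,u,v):
    K=np.array(i['mtx']);T=np.array(i['camera_from_world']);k=i['k1']
    d=np.array([(u-K[0,2])/K[0,0],(v-K[1,2])/K[1,1]]);s=d.copy()
    for _ in range(30): s=d/(1+k*(s@s))
    R=T[:3,:3];o=-R.T@T[:3,3];w=R.T@np.array([s[0],s[1],1]);return o,w/np.linalg.norm(w)
def atz(i,u,v,z):
    o,w=ray(i,u,v);return o+w*(z-o[2])/w[2]
def tri(*rs):
    A=sum(np.eye(3)-np.outer(w,w) for o,w in rs);b=sum((np.eye(3)-np.outer(w,w))@o for o,w in rs)
    return np.linalg.solve(A,b)
E
python3 - <<'E'
from h import *
np.set_printoptions(precision=3,suppress=True)
for n in['scene','side']:
    i=snap(n,f'pics/{n}0.png');o,w=ray(i,320,200);print(n,o,w,i['k1'])
print(r.read_state())
E
```

```text
scene [ 1.39  -0.165  0.748] [-0.807  0.113 -0.579] -0.0666257585344146
side [0.044 0.612 1.09 ] [ 0.381 -0.5   -0.778] 0.036266107227173064
{'time_s': 0.1, 'joint_pos': array([ 1.421,  0.502, -0.427,  1.551,  0.221,  1.138, -0.21 ]), 'joint_velocities': array([-0.001, -0.002, -0.001, -0.002,  0.001, -0.001,  0.001]), 'joint_torque': array([ -0.011, -57.082,  -5.838, -28.175,   0.011,   0.006,  -0.   ]), 'eef_pos': array([ 0.26 , -0.595,  0.23 ]), 'eef_rot': array([-3.14 , -0.   ,  0.413]), 'wrist_force': array([-0.297, -0.392, -0.236]), 'ft_torque': array([0.019, 0.027, 0.034]), 'gripper_force': 0.0, 'grip_width': 1.004420074808077}
```

View pics/scene0.png

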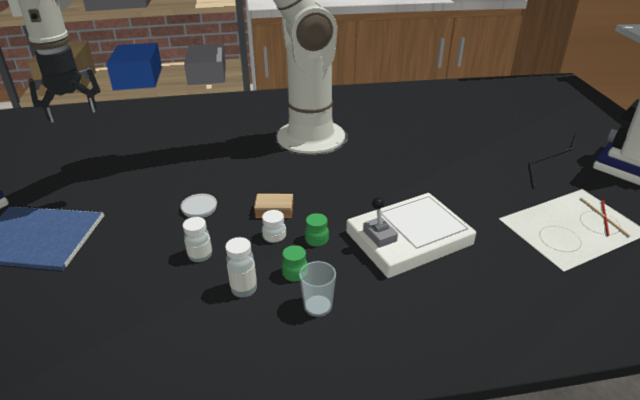

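View pics/side0.png

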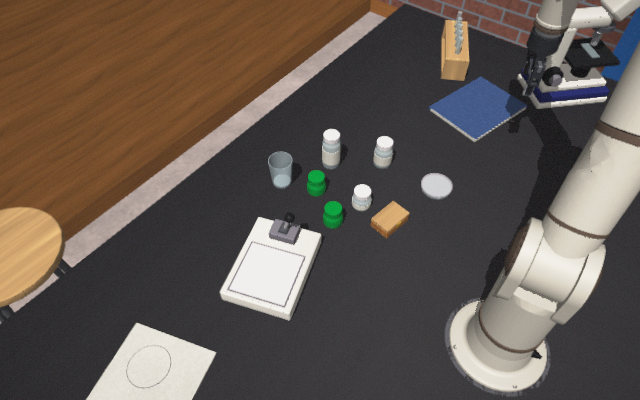

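Scene view: three white-lidded jars at (197,240), (241,267) and (273,226), plus two green look-alikes at (317,230) and (294,263). The shortest white one is at (273,226) in scene and (362,197) in side. The light box is at (410,233), with the lever ball at (378,203). I'll confirm in an enlarged crop.

Run:
```python
import cv2,numpy as np
a=cv2.imread('pics/scene0.png')[185:325,170:490];b=cv2.imread('pics/side0.png')[120:325,215:455]
cv2.imwrite('pics/c1.png',cv2.resize(a,None,fx=2.5,fy=2.5,interpolation=cv2.INTER_CUBIC))
cv2.imwrite('pics/c2.png',cv2.resize(b,None,fx=2.5,fy=2.5,interpolation=cv2.INTER_CUBIC))
```

```text
(no output)
```

View pics/c1.png

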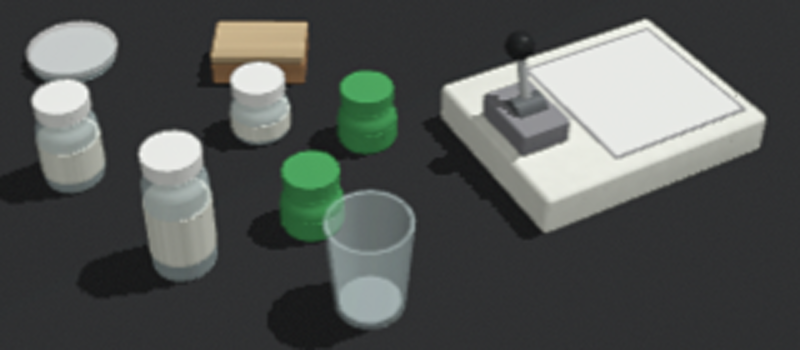

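View pics/c2.png

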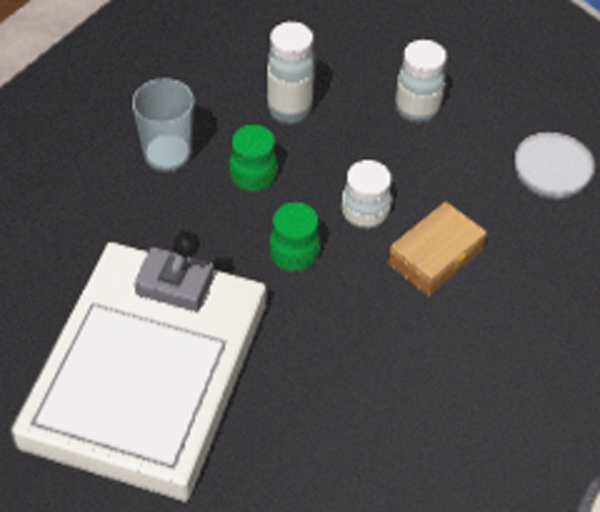

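Run:
```python
from h import *
np.set_printoptions(precision=3,suppress=True)
A=r.camera_info('scene');B=r.camera_info('side')
P={}
for n,a,b in [('short',(258,76),(369,173)),('med',(61,96),(425,54)),('tall',(170,148),(292,36)),('ball',(519,45),(185,244)),
 ('p--',(528,72),(225,342)),('p+-',(617,157),(93,305)),('p-+',(648,28),(176,464)),('p++',(745,109),(34,425)),
 ('green1',(367,86),(295,221)),('green2',(311,166),(253,142)),('beaker',(370,215),(164,95)),('slide',(261,37),(438,232))]:
    q=[170+a[0]/2.5,185+a[1]/2.5];s=[215+b[0]/2.5,120+b[1]/2.5]
    r1=ray(A,*q);r2=ray(B,*s);p=tri(r1,r2);P[n]=p
    e=[np.linalg.norm(np.cross(w,p-o)) for o,w in (r1,r2)]
    print(n,p,'res mm',np.array(e)*1e3)
c=sum(P[k] for k in('p--','p+-','p-+','p++'))/4
d=P['p-+']+P['p++']-P['p--']-P['p+-'];y=np.arctan2(-d[0],d[1]);print('panel',c,'yaw',y, 'sides',[np.linalg.norm(P[i]-P[j]) for i,j in(('p--','p+-'),('p-+','p++'),('p--','p-+'),('p+-','p++'))])
ex=np.array([np.cos(y),np.sin(y)]);ey=np.array([-ex[1],ex[0]])
piv=c[:2]-ey*.12;b=P['ball'][:2]-piv;print('pivot',piv,'ball in box',b@ex,b@ey,'target +x ball',piv+ex*.029)
```

```text
short [ 0.477 -0.147  0.063] res mm [2.183 2.183]
med [ 0.516 -0.317  0.089] res mm [1.134 1.134]
tall [ 0.637 -0.221  0.12 ] res mm [0.66 0.66]
ball [0.545 0.079 0.12 ] res mm [0.136 0.136]
p-- [0.477 0.107 0.039] res mm [2.475 2.475]
p+- [0.611 0.155 0.041] res mm [1.391 1.391]
p-+ [0.429 0.241 0.043] res mm [2.701 2.701]
p++ [0.563 0.291 0.04 ] res mm [1.983 1.983]
green1 [ 0.503 -0.049  0.059] res mm [0.467 0.467]
green2 [ 0.607 -0.11   0.06 ] res mm [0.06 0.06]
beaker [ 0.709 -0.076  0.097] res mm [2.473 2.473]
slide [ 0.382 -0.14   0.04 ] res mm [3.153 3.153]
panel [0.52  0.198 0.041] yaw 0.34229966491010305 sides [np.float64(0.142234717119663), np.float64(0.14332526607910528), np.float64(0.14231508078498437), np.float64(0.14416783803647287)]
pivot [0.56  0.085] ball in box -0.016799844570158026 -0.00029939573506116844 target +x ball [0.588 0.095]
```

Measured heights (0.063, 0.089, 0.120, panel 0.041) and the 142 mm panel sides match the text, and the target jar is confirmed as the white one at (0.477,-0.147). The box yaw is 0.342, so I turn the tool by +4° about its z, shut the fingers and travel high to the -x side of the lever.

```bash
python3 -m jog '[[[0,0,0,0,0,0,1],[0,0.39,-0.47,0,0,0,0],[0,0.39,-0.47,0,0,0,0],[0,0.39,-0.47,0,0,0,0],[0,0.39,-0.47,0,0,0,0],[0,0.39,-0.47,0,0,0,0],[0,0.39,-0.47,0,0,0,0],[0,0.39,-0.47,0,0,0,0]]]'; python3 -m jog '[[[0,0.39,-0.47,0,0,0,0],[0,0.39,-0.47,0,0,0,0],[0,0.39,-0.47,0,0,0,0],[0,0.39,-0.47,0,0,0,0],[0,0.39,-0.47,0,0,0,0],[0,0.39,-0.47,0,0,0,0],[0,0.39,-0.47,0,0,0,0],[0,0.39,-0.47,0,0,0,0]]]'
```

```text
time_s: 0.9
eef_pos: [0.3341, -0.3931, 0.231]
eef_rot: [-3.141, 0.0, 0.343]
wrist_force: [0.3, -0.0, 0.4]
grip_width: 0.001
gripper_force: 0.0
time_s: 1.7
eef_pos: [0.4177, -0.1638, 0.2311]
eef_rot: [-3.142, 0.0, 0.343]
wrist_force: [-0.0, 0.1, -0.2]
grip_width: 0.004
gripper_force: 0.0
```

```bash
python3 -m jog '[[[0,0.39,-0.47,0,0,0,0],[0,0.39,-0.47,0,0,0,0],[0,0.39,-0.47,0,0,0,0],[0,0.39,-0.47,0,0,0,0],[0,0.39,-0.47,0,0,0,0],[0,0.39,-0.47,0,0,0,0],[0,0.25,-0.3,0,0,0,0],[0,0,0,0,0,0,0]]]'
python3 - <<'E'
from h import *
snap('wrist','pics/w1.png'); i=r.camera_info('wrist');print(ray(i,320,200),r.read_state()['eef_pos'])
E
```

```text
time_s: 2.5
eef_pos: [0.4875, 0.0289, 0.2313]
eef_rot: [-3.14, -0.001, 0.348]
wrist_force: [-0.6, 0.3, -0.4]
grip_width: 0.003
gripper_force: 0.0
(array([0.55780678, 0.05276883, 0.37518799]), array([-0.27678738, -0.10140418, -0.95556577])) [0.48699101 0.02679674 0.23106469]
```

View pics/w1.png

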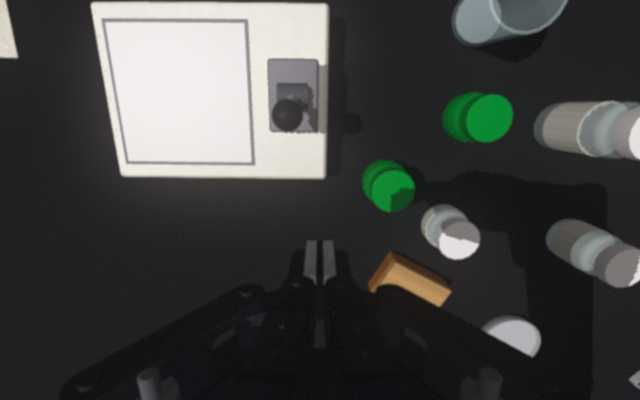

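The wrist view shows the ball at (287,115), the panel spanning (104,20) to (254,164), and the short jar's lid at (460,240). I'll check these against the earlier estimates.

Run:
```python
from h import *
np.set_printoptions(precision=3,suppress=True)
i=r.camera_info('wrist')
print('ball',atz(i,287,115,.12),'lid',atz(i,460,240,.06))
c=[atz(i,*p,.041) for p in((104,20),(247,19),(254,164),(128,163))];print(c,sum(c)/4)
d=c[1]-c[2];print('yaw',np.arctan2(d[1],d[0]),r.read_state()['eef_pos'],r.read_state()['eef_rot'])
```

```text
ball [0.544 0.076 0.12 ] lid [ 0.476 -0.151  0.06 ]
[array([0.565, 0.286, 0.041]), array([0.614, 0.15 , 0.041]), array([0.476, 0.103, 0.041]), array([0.428, 0.239, 0.041])] [0.521 0.194 0.041]
yaw 0.33110148389329563 [0.487 0.027 0.231] [-3.141  0.     0.346]
```

```bash
python3 -m jog '[[[0,0.22,-0.27,0,0,0,0],[0,0.22,-0.27,0,0,0,0],[0,0,0,0.5,0,0,0],[0,0,0,0.5,0,0,0],[0,0,0,0.5,0,0,0],[0,0,0,0.5,0,0,0],[0,0,0,0.54,0,0,0],[0,0,0,0,0,0,0]]]'
```

```text
time_s: 3.35
eef_pos: [0.4956, 0.0559, 0.1012]
eef_rot: [-3.14, 0.007, 0.341]
wrist_force: [-1.0, -0.9, -0.5]
grip_width: 0.001
gripper_force: 0.0
```

```bash
python3 -m jog '[[[0,0.25,0,0,0,0,0],[0,0.2,0,0,0,0,0],[0,0.2,0,0,0,0,0],[0,0.2,0,0,0,0,0],[0,0.2,0,0,0,0,0],[0,0.2,0,0,0,0,0],[0,0.12,0,0,0,0,0],[0,0,0,0,0,0,0]]]';python3 - <<'E'
from h import *
s=r.read_state();print(s['eef_pos'],s['wrist_force'],s['eef_rot'])
E
```

```text
time_s: 4.15
eef_pos: [0.5643, 0.0819, 0.1042]
eef_rot: [-3.141, -0.001, 0.343]
wrist_force: [0.5, -0.0, 0.5]
grip_width: -0.004
gripper_force: 0.0
[0.56428767 0.08190985 0.10421871] [ 0.5226055  -0.03429843  0.47145293] [-3.14107323e+00 -8.98605498e-04  3.43283591e-01]
```

Run:
```python
from h import *
a=snap('wrist','pics/w2.png');snap('scene','pics/s2.png')
w=cv2.imread('pics/w2.png')[:,100:540];s=cv2.imread('pics/s2.png')[170:270,330:480]
cv2.imwrite('pics/m2.png',np.hstack([cv2.resize(w,(440,400)),cv2.resize(s,(360,400))]))
```

```text
(no output)
```

View pics/m2.png

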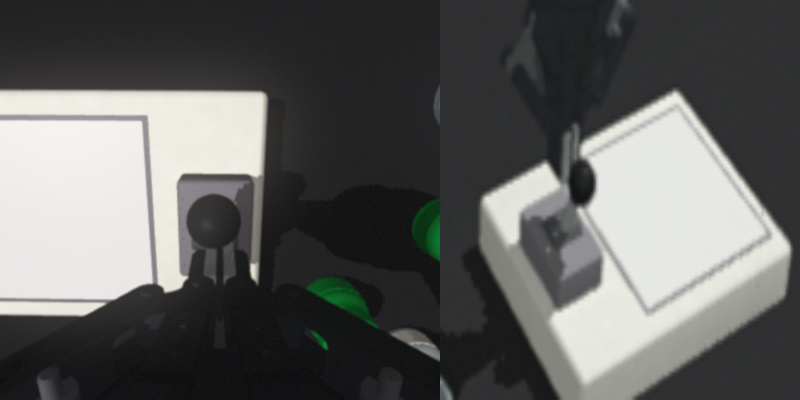

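The ball is now at wrist pixel (313,220), just ahead of the fingers and past upright. Next I work out its angle.

```bash
python3 - <<'E'
from h import *
i=r.camera_info('wrist');p=atz(i,313,220,.117);d=p[:2]-[.560,.083];x=d@[.942,.336];print(p,x,'angle',np.arcsin(x/.06)+.5)
E
python3 -m jog '[[[0,0.1,0,0,0,0,0],[0,0.06,0,0,0,0,0],[0,0,0,0,0,0,0]]]'
```

```text
[0.58575729 0.09332827 0.117     ] 0.027733663006287875 angle 0.9805057529597083
time_s: 4.55
eef_pos: [0.5668, 0.0827, 0.1035]
eef_rot: [3.141, 0.009, 0.343]
wrist_force: [-10.4, -3.4, 7.5]
grip_width: 0.0
gripper_force: 5.6
```

It is against the end stop (10 N). I back off, rise and move above the short jar.

```bash
python3 -m jog '[[[0,-0.4,0,0,0,0,0],[0,-0.4,0,0,0,0,0],[0,-0.2,0,0.0,0,0,0],[0,0,0,-0.5,0,0,0],[0,0,0,-0.5,0,0,0],[0,0,0,-0.5,0,0,0],[0,0,0,-0.5,0,0,0],[0,0,0,-0.5,0,0,0]]]'; python3 -m jog '[[[0,-0.34,0.53,0,0,0,0],[0,-0.34,0.53,0,0,0,0],[0,-0.34,0.53,0,0,0,0],[0,-0.34,0.53,0,0,0,0],[0,-0.34,0.53,0,0,0,0],[0,-0.34,0.53,0,0,0,0],[0,-0.34,0.53,0,0,0,0],[0,0,0,0,0,0,0]]]'
python3 - <<'E'
from h import *
s=r.read_state();print(s['eef_pos'])
i=snap('wrist','pics/w3.png');snap('scene','pics/s3.png')
w=cv2.imread('pics/w3.png')[:,100:540];s=cv2.imread('pics/s3.png')[170:270,330:480]
cv2.imwrite('pics/m3.png',np.hstack([cv2.resize(w,(440,400)),cv2.resize(s,(360,400))]))
E
```

```text
time_s: 5.35
eef_pos: [0.5242, 0.0673, 0.2307]
eef_rot: [3.141, -0.001, 0.343]
wrist_force: [-0.6, -1.3, 0.3]
grip_width: 0.002
gripper_force: 0.0
time_s: 6.15
eef_pos: [0.4732, -0.1529, 0.2293]
eef_rot: [3.139, 0.001, 0.336]
wrist_force: [-0.0, -0.3, -0.3]
grip_width: 0.001
gripper_force: 0.0
[ 0.47315485 -0.15293382  0.22934626]
```

View pics/m3.png

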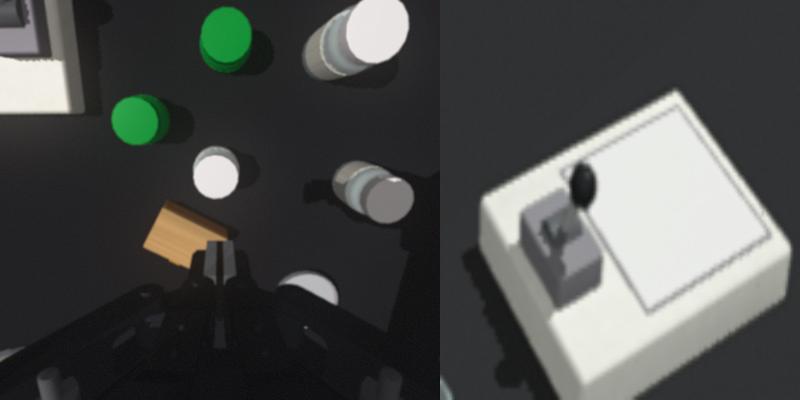

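The lever has stayed over, and the white short jar's lid is at wrist pixel (316,173).

```bash
python3 - <<'E'
from h import *
print(atz(r.camera_info('wrist'),316,173,.06))
E
python3 -m jog '[[[0,0,0,0.5,0,0,0],[0,0,0,0.5,0,0,0],[0,0,0,0.5,0,0,0],[0,0,0,0.3,0,0,0],[0,0,0,0,0,0,0]]]'
```

```text
[ 0.48173471 -0.14122883  0.06      ]
time_s: 6.75
eef_pos: [0.4731, -0.1459, 0.1377]
eef_rot: [-3.139, 0.002, 0.345]
wrist_force: [-0.7, -0.2, -0.3]
grip_width: -0.006
gripper_force: 0.0
```

```bash
python3 -m jog '[[[0,0.1,0.03,0.4,0,0,0],[0,0,0,0.3,0,0,0],[0,0,0,0.23,0,0,0],[0,0,0,0,0,0,0],[0,0,0,0,0,0,0],[0,0,0,0,0,0,0],[0,0,0,0,0,0,0],[0,0,0,0,0,0,0]]]'; python3 -m jog '[[[0,0,0,0,0,0,0],[0,0,0,0,0,0,0],[0,0,0,0,0,0,0],[0,0,0,0,0,0,0],[0,0,0,0,0,0,0],[0,0,0,0,0,0,0],[0,0,0,0,0,0,0],[0,0,0,0,0,0,0]]]'
python3 - <<'E'
from h import *
snap('side','pics/d4.png');snap('scene','pics/s4.png')
w=cv2.imread('pics/d4.png')[140:240,310:420];s=cv2.imread('pics/s4.png')[170:270,220:330]
cv2.imwrite('pics/m4.png',np.hstack([cv2.resize(w,(400,364)),cv2.resize(s,(400,364))]))
E
python3 -m jog '[[[0,0,0,0,0,0,0],[0,0,0,0,0,0,0],[0,0,0,0,0,0,0],[0,0,0,0,0,0,0],[0,0,0,0,0,0,0],[0,0,0,0,0,0,0],[0,0,0,0,0,0,0],[0,0,0,0,0,0,0]]]'
```

```text
time_s: 7.55
eef_pos: [0.4796, -0.1475, 0.0933]
eef_rot: [3.141, -0.001, 0.343]
wrist_force: [0.1, -0.9, 0.4]
grip_width: 0.006
gripper_force: 0.0
time_s: 8.35
eef_pos: [0.4793, -0.1473, 0.0928]
eef_rot: [-3.142, -0.0, 0.343]
wrist_force: [-0.8, -1.1, -0.2]
grip_width: 0.0
gripper_force: 0.0
time_s: 9.25
eef_pos: [0.4793, -0.1473, 0.0928]
eef_rot: [-3.142, -0.0, 0.343]
wrist_force: [-0.9, 0.9, 0.1]
grip_width: -0.001
gripper_force: 0.0
```

View pics/m4.png

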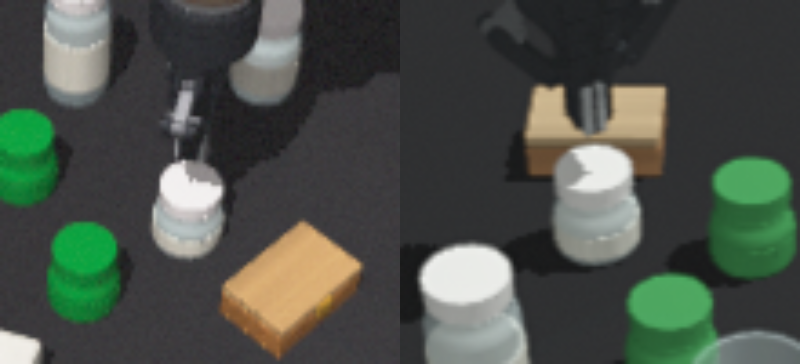

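Both views show the fingertips centred about 3 cm over the white short jar's lid (side crop (190,185), scene crop (593,165)), held for over 2 s. Next: up, across to the panel and down.

```bash
python3 -m jog '[[[0,0,0,0,0,0,0],[0,0,0,0,0,0,0],[0,0,0,-0.4,0,0,0],[0,0,0,-0.6,0,0,0],[0,0,0,-0.6,0,0,0],[0,0,0,-0.6,0,0,0],[0,0,0,-0.6,0,0,0],[0,0,0,0,0,0,0]]]'; python3 -m jog '[[[0,0.26,-0.51,0,0,0,0],[0,0.26,-0.51,0,0,0,0],[0,0.26,-0.51,0,0,0,0],[0,0.26,-0.51,0,0,0,0],[0,0.26,-0.51,0,0,0,0],[0,0.26,-0.51,0,0,0,0]]]';python3 -m jog '[[[0,0.26,-0.51,0,0,0,0],[0,0.26,-0.51,0,0,0,0],[0,0.26,-0.51,0,0,0,0],[0,0.26,-0.51,0,0,0,0],[0,0.26,-0.51,0,0,0,0],[0,0.26,-0.51,0,0,0,0],[0,0,0,0,0,0,0],[0,0,0,0,0,0,0]]]'
```

```text
time_s: 10.05
eef_pos: [0.4821, -0.1478, 0.2369]
eef_rot: [3.136, -0.005, 0.343]
wrist_force: [0.2, -0.3, -0.2]
grip_width: 0.002
gripper_force: 0.0
time_s: 10.65
eef_pos: [0.5009, 0.024, 0.2321]
eef_rot: [-3.141, 0.001, 0.343]
wrist_force: [-0.7, -0.0, -0.6]
grip_width: -0.003
gripper_force: 0.0
time_s: 11.45
eef_pos: [0.5226, 0.1938, 0.2319]
eef_rot: [-3.141, 0.001, 0.345]
wrist_force: [-0.4, -0.3, -0.4]
grip_width: 0.002
gripper_force: 0.0
```

```bash
python3 -m jog '[[[0,-0.03,-0.05,0.5,0,0,0],[0,0,0,0.5,0,0,0],[0,0,0,0.5,0,0,0],[0,0,0,0.5,0,0,0],[0,0,0,0.5,0,0,0],[0,0,0,0.4,0,0,0],[0,0,0,0.24,0,0,0],[0,0,0,0,0,0,0]]]'; python3 -m jog '[[[0,0,0,0,0,0,0],[0,0,0,0,0,0,0],[0,0,0,0,0,0,0],[0,0,0,0,0,0,0],[0,0,0,0,0,0,0],[0,0,0,0,0,0,0],[0,0,0,0,0,0,0],[0,0,0,0,0,0,0]]]';python3 -m jog '[[[0,0,0,0,0,0,0],[0,0,0,0,0,0,0],[0,0,0,0,0,0,0],[0,0,0,0,0,0,0],[0,0,0,0,0,0,0],[0,0,0,0,0,0,0],[0,0,0,0,0,0,0],[0,0,0,0,0,0,0]]]';python3 -m jog '[[[0,0,0,0,0,0,0],[0,0,0,0,0,0,0],[0,0,0,0,0,0,0],[0,0,0,0,0,0,0],[0,0,0,0,0,0,0],[0,0,0,0,0,0,0],[0,0,0,0,0,0,0],[0,0,0,0,0,0,0]]]'
python3 - <<'E'
from h import *
snap('side','pics/d5.png');snap('scene','pics/s5.png')
w=cv2.imread('pics/d5.png')[200:325,210:350];s=cv2.imread('pics/s5.png')[170:295,340:480]
cv2.imwrite('pics/m5.png',np.hstack([cv2.resize(w,(400,357)),cv2.resize(s,(400,357))]))
E
```

```text
time_s: 12.25
eef_pos: [0.5199, 0.1933, 0.074]
eef_rot: [3.141, 0.004, 0.342]
wrist_force: [-0.4, 0.6, 0.2]
grip_width: 0.002
gripper_force: 0.0
time_s: 13.05
eef_pos: [0.5211, 0.1952, 0.0758]
eef_rot: [3.142, -0.0, 0.343]
wrist_force: [-0.5, -0.2, -0.6]
grip_width: -0.002
gripper_force: 0.0
time_s: 13.85
eef_pos: [0.5211, 0.1952, 0.0758]
eef_rot: [3.142, -0.0, 0.343]
wrist_force: [-0.3, -0.4, -0.6]
grip_width: 0.001
gripper_force: 0.0
time_s: 14.65
eef_pos: [0.5211, 0.1952, 0.0758]
eef_rot: [-3.142, -0.0, 0.343]
wrist_force: [0.4, 0.9, 0.1]
grip_width: -0.003
gripper_force: 0.0
```

View pics/m5.png

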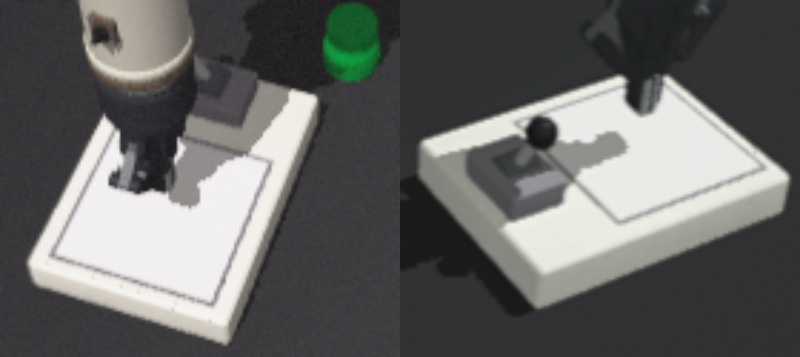

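The fingertips hang about 35 mm above the middle of the panel, touching nothing, and the lever is still over (ball at scene crop (541,132)). Handing in.

```bash
python3 -c "
from station import r
print(r.job_done())"
```

```text
the job is handed in; nothing more can be done
None
```

I pushed the light box switch fully over, pointed at the shortest white-lidded jar's lid for over 2 s, then at the middle of the panel for over 2 s, and handed the job in at about 15 s of robot time still pointing there; the hand-in returned no verdict.

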